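Pump up the airbrush tank until its indicator pin is fully out

ROBOT

A 6-joint arm with a two-finger parallel gripper is mounted at the origin on the work surface. World frame = base frame: x ahead of the robot, y to its left, z up, the work surface at z = 0. Lengths are in m, angles in degrees, forces in N, time in s.
With the tool pointing down it reaches from about 0.4 to 0.825 m from the base axis. Payload 7 kg.
Tool frame: the origin (TCP) lies midway between the tips of the shut fingers; the grasp point (between the pads) lies 19 mm behind it; z points along the fingers, y is the line along which they close (so a half turn about z gives the same grasp; the last joint's range is limited). The gripper opens to 88 mm and grips with 3 to 60 N. Pads are 19 mm wide; open, the fingers measure 130 mm over their backs; the gripper's body (78 mm by 193 mm) begins 47 mm behind the grasp point.
Start: joints at [-58.665, 20.546, 0.682, 0, -70.136, -16.507], TCP at [0.173, -0.653, 0.227] pointing down, gripper open.
Joint ranges: [-176.03, 176.03], [-82.01, 121.73], [-58.28, 71.71], [-173.87, 95.51], [-174.79, -0.11], [-173.66, 173.66]. Speed limits (degrees/s): [136.94, 136.94, 172.46, 180, 180, 180].

INTERFACE

Orientations are given as [roll, pitch, yaw] about the fixed x, y, z axes, in that order (R = Rz(yaw) Ry(pitch) Rx(roll)).
In Python, from plant import r gives the robot as it stands.
- The arm moves only by the tool drive_tool, never from a script. Its argument "commands" is a list of rows, each an object of numbers: "hand": the closure, from 0 (fully open) to 1 (shut); "tx", "ty", "tz": the shift along the world's x, y, z scaled (see below); "turn": the turn about the world's z scaled (see below). A call has 1 to 10 rows; each row is the pose to reach, as a shift and turn from the pose commanded when the call began; what a row does not reach only later rows make up. The controller multiplies each number of a shift by 0.6 m and each number of a turn by 90 degrees. A row lasts 1/10 s, in which the tool goes at most 50 mm and 8.59 degrees, less where a joint would pass 70% of its speed; a pose out of reach is approached as far as the arm can. A call with a number of a shift or a turn outside -1 to 1 is refused whole. A call with a gripper value outside its range is refused whole. The fingers move at their own pace and stop on an object; "grip_force" is the grip in N (left out, the last holds). Time passes only in rows, so rows that repeat a pose let the fingers close. It gives the time, the measured TCP pose, the force, the opening and the grip force at its end, in the units of the state.
- r.get_state(): the state, without advancing time (a new reading comes with each control period).
- r.capture(name): name is "scene" or "side" or "wrist"; returns a dict with "frame" (384x512x3 uint8, red, green, blue), "fx", "fy", "cx", "cy" (pixels), "D" ([k1, k2, p1, p2, k3] as OpenCV has them; the pictures are not rectified), "world_from_camera" (4x4, takes a point from camera to world coordinates); the wrist camera has in their place "T_tool_cam" (4x4, takes a point from camera to tool coordinates, whose origin is the TCP and whose axes are the flange's). Camera axes: x right, y down, z forward; pixel columns grow to the right and rows downward; lengths in m; the calibration is good to about 2 mm. A picture is of the moment at which its call begins: read the wrist's pose just before it. There is no depth.
- r.close_job(): hands the job in; it is judged then, once.
Trained networks look in the newest picture that a camera, given by its name, has taken for a name from the list of things; names that differ only in an ending like _2 or _b are one class to them, and where a whole thing is asked for, a point or a joint stands for the part that bears it (a point fixed in the world has none). Each returns a list of dicts, best first, with "score" (0 to 1); they miss things now and then, are a little off and sometimes report something else, mostly with a low value. They report only what shows in the picture. A call takes as long as a camera call. They do not tell look-alikes from the thing itself.
- r.trace(label, camera): "pixels" (384x512 bool, what is visible of it) and "extent" ([left, top, right, bottom] in pixels, round what is visible of it).
The state is a dict: "time_s": time; "joints": joint angles; "qd": joint speeds; "joint_torque": joint torques, N m; "tcp_pos": TCP position; "eef_rot": TCP orientation; "contact_force": force on the tool from outside, world axes, zero at the start; "moment": the same for the moment, N m; "gripper_width": finger opening in m; "gripper_force": force on a finger pad.
Only numpy, scipy, OpenCV 4.12 (cv2) and the standard library are available. Lean on these libraries where they do the work, as an engineer would, in place of code of your own. Each camera call takes 0.05 s, during which the arm holds its last target. There are 200 camera calls.

TASK

Charge the little yellow air tank for the airbrush: push its blue plunger cap all the way down and let it spring fully back up, again and again, until the red indicator pin stands fully out with all of its green band showing, and leave the cap up. Only press with the fingertips: do not touch the pin itself, and leave the two dice, the dice tower and the pencil where they are, not shoved and not picked up.

Things in the scene. Friction and masses are not known exactly. Their poses are not given: they have to be found in the camera images.
- pump: the air tank unit, fixed to the work surface: a yellow tank lying along its y axis (68 mm diameter, 190 mm long) on a dark base plate 100 x 200 x 10 mm, a gauge on its -x side. Origin: centre of the underside of the base plate, z up. The pump barrel (34 mm diameter, top 115 mm above the surface) stands at y = -45 mm, the brass gland of the pin (26 mm diameter, top 92 mm above the surface) at y = +45 mm
- plunger_top (a point): centre of the top face of the blue plunger cap, a flat disc 44 mm in diameter and 12 mm thick, on a 14 mm rod; 145 mm above the surface when up, 131 mm when fully down; it moves straight down
- plunger_press (a joint): how far the plunger is pressed, m: 0 = fully up, 0.014 = fully down on its stop. A spring pushes it back up: about 5 N at the top, 11 N at the bottom. A stroke counts only if it is pressed more than 10 mm and then let all the way up again
- pin_out (a joint): how far the indicator pin has come out, m: 0 = in, 0.040 = fully out. It rises while the cap springs back up, to the next multiple of 8 mm (the first stroke may give more or less), and stays by friction; 3 to 5 full strokes are needed, and once it is fully out more strokes do nothing
- indicator: the indicator pin, a 12 mm thick vertical rod in the brass gland, red above, with an 8 mm high green band below the red that stands wholly clear of the gland only when the pin is fully out. Origin: on its axis, 2 mm under its tip, 92 mm above the surface when in and 132 mm when fully out. Not to be touched
- metal_die: rust-orange metal die, 18 mm cube, loose; origin: centre of its underside. Bystander
- jasper_die: green jasper die, 20 mm cube, loose; origin: centre of its underside. Bystander
- dice_tower: birch dice tower, 74 x 74 mm, 150 mm tall, loose; origin: centre of its underside. Bystander
- pencil: blue pencil with a silver ferrule, 172 mm long, 7 mm thick, lying along its x axis, loose; origin: about its middle, at its underside. Bystander
There are look-alikes about, which are no part of the job. Several things look just like the pump: the one meant starts nearest to the robot's base.

How it is judged:
By the outcome, as a careful person would: the job done as asked, in the order asked, and still so for the second after the job is handed in, with the robot touching nothing.
It also fails if it takes over 48 s, if anything falls off the work surface, if the arm or the gripper's body presses on something with over 40 N, if the wrist force passes 120 N, or if a joint passes its speed limit or range.

## Working session

There is one attempt and no reset: what is moved stays moved. The work goes in short steps, Python scripts to look and compute and a tool call to move; the robot and the scene stay as the last step left them, time stands still between calls to the robot, and variables do not carry over. Pictures are saved under pics/ and viewed, at most 10 in all, crops included, and the job is handed in when it is done.

Besides the shell and the picture viewer there is one more tool, called after "Emit:" as name([rows], argument=value, ...), one row to a line, values as JSON. drive_tool: Moves the arm, as the interface text tells. Its arguments: {"type":"object","properties":{"commands":{"type":"array"},"grip_force":{"type":"number"}},"required":["commands"]}

```bash
mkdir -p pics
cat > h.py <<'E'
import numpy as np,cv2
from plant import r
def ray(c,u,v,z):
    K=np.array([[c['fx'],0,c['cx']],[0,c['fy'],c['cy']],[0,0,1]])
    p=cv2.undistortPoints(np.array([[[u,v]]],float),K,np.array(c['D'],float))[0,0]
    T=np.array(c['world_from_camera']);d=T[:3,:3]@[p[0],p[1],1];o=T[:3,3]
    return o+d*(z-o[2])/d[2]
def save(c,n): cv2.imwrite('pics/'+n,cv2.cvtColor(c['frame'],cv2.COLOR_RGB2BGR))
E
python3 - <<'E'
from h import *
for n in ['scene','side']:
    c=r.capture(n);save(c,n+'0.png');print(n,np.round(c['world_from_camera'],3).tolist())
    for l in ['plunger_top','pump','indicator','dice_tower']:
        for t in r.trace(l,n)[:5]:
            m=np.argwhere(t['pixels']).mean(0)[::-1]
            print(l,round(t['score'],2),np.round(t['extent']),np.round(m),ray(c,*m,.14 if l!='pump' else .03).round(3))
E
cd pics; python3 -c "
import cv2,numpy as np
cv2.imwrite('both.png',cv2.resize(np.vstack([cv2.imread('scene0.png'),cv2.imread('side0.png')]),(400,600)))"
```

```text
scene [[0.201, 0.583, -0.787, 1.358], [0.98, -0.114, 0.165, -0.107], [0.007, -0.804, -0.594, 0.687], [0.0, 0.0, 0.0, 1.0]]
plunger_top 0.55 [341. 177. 361. 198.] [351. 189.] [0.668 0.274 0.14 ]
plunger_top 0.53 [162. 207. 179. 226.] [172. 215.] [ 0.686 -0.147  0.14 ]
plunger_top 0.43 [240. 154. 256. 166.] [250. 159.] [0.49  0.064 0.14 ]
pump 0.9 [320. 184. 409. 251.] [365. 223.] [0.675 0.326 0.03 ]
pump 0.9 [148. 208. 242. 285.] [194. 252.] [ 0.696 -0.109  0.03 ]
pump 0.62 [230. 155. 306. 207.] [265. 188.] [0.482 0.109 0.03 ]
pump 0.49 [242. 154. 256. 170.] [250. 159.] [0.316 0.1   0.03 ]
dice_tower 0.81 [174. 144. 208. 208.] [191. 175.] [ 0.538 -0.095  0.14 ]
side [[-0.729, -0.442, 0.523, 0.113], [-0.685, 0.469, -0.558, 0.544], [0.002, -0.765, -0.645, 0.69], [0.0, 0.0, 0.0, 1.0]]
plunger_top 0.98 [272. 204. 294. 230.] [283. 216.] [0.477 0.068 0.14 ]
plunger_top 0.91 [113. 214. 139. 240.] [126. 227.] [0.66  0.278 0.14 ]
pump 0.67 [215. 120. 303. 203.] [259. 170.] [ 0.699 -0.113  0.03 ]
pump 0.66 [ 46. 218. 168. 318.] [112. 274.] [0.683 0.319 0.03 ]
pump 0.56 [205. 205. 321. 319.] [263. 267.] [0.486 0.109 0.03 ]
dice_tower 0.78 [314. 163. 375. 251.] [344. 206.] [ 0.414 -0.03   0.14 ]
```

View pics/scene0.png

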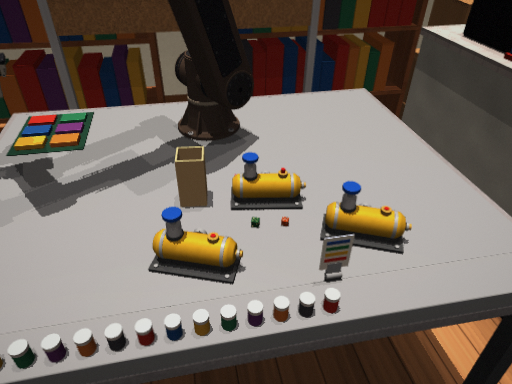

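View pics/side0.png

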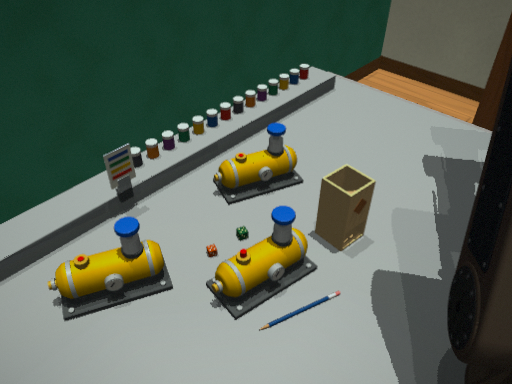

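The nearest pump has its cap at about (0.48, 0.066), seen at scene px (250,159) and side px (283,216). Its red pin is toward +y, the tower is near (0.45, -0.05), and the pencil lies between the pump and the base. I'll travel high with the fingers shut.

Emit:
drive_tool([
  {"tx":0.45,"ty":0.42,"tz":0.08,"hand":1},
  {"tx":0.45,"ty":0.42,"tz":0.08,"hand":1},
  {"tx":0.45,"ty":0.42,"tz":0.08,"hand":1},
  {"tx":0.45,"ty":0.42,"tz":0.08,"hand":1},
  {"tx":0.45,"ty":0.42,"tz":0.08,"hand":1},
  {"tx":0.45,"ty":0.42,"tz":0.08,"hand":1},
  {"tx":0.45,"ty":0.42,"tz":0.08,"hand":1},
  {"tx":0.45,"ty":0.42,"tz":0.08,"hand":1},
  {"tx":0.45,"ty":0.42,"tz":0.08,"hand":1},
  {"tx":0.45,"ty":0.42,"tz":0.08,"hand":1},
])

```text
invalid input
```

Emit:
drive_tool([
  {"tx":0.06,"ty":0.72,"hand":1},
  {"tx":0.06,"ty":0.72,"hand":1},
  {"tx":0.06,"ty":0.72,"hand":1},
  {"tx":0.06,"ty":0.72,"hand":1},
  {"tx":0.06,"ty":0.72,"hand":1},
  {"tx":0.06,"ty":0.72,"hand":1},
  {"tx":0.06,"ty":0.72,"hand":1},
  {"tx":0.06,"ty":0.72,"hand":1},
  {"tx":0.06,"ty":0.72,"hand":1},
  {"tx":0.06,"ty":0.72,"hand":1},
])

```text
invalid input
```

```bash
cat >> h.py <<'E'
from scipy.spatial.transform import Rotation as R
def wrist():
    s=r.get_state();c=r.capture('wrist');T=np.eye(4)
    T[:3,:3]=R.from_euler('xyz',s['eef_rot'],degrees=True).as_matrix();T[:3,3]=s['tcp_pos']
    c['world_from_camera']=T@np.array(c['T_tool_cam']);return s,c
E
python3 - <<'E'
from h import *
s,c=wrist();save(c,'w1.png');print(s)
for n in ['wrist','side','scene']:
    cc=c if n=='wrist' else r.capture(n)
    for l in ['plunger_top','indicator']:
        for t in r.trace(l,n)[:3]:
            m=np.argwhere(t['pixels']).mean(0)[::-1]
            print(n,l,round(t['score'],2),np.round(t['extent']),np.round(m),ray(cc,*m,.14 if l=='plunger_top' else .095).round(3))
E
```

```text
{'time_s': 0.5, 'joints': array([-5.86636404e+01,  2.05487921e+01,  6.78548537e-01, -1.99556693e-03,
       -7.01364911e+01, -1.65088390e+01]), 'qd': array([ 0.00335245, -0.10973352,  0.02101885, -0.01538579, -0.04477756,
        0.00923702]), 'joint_torque': array([ 4.56958251e-04, -5.81796920e+01,  2.93067724e+01,  6.99708447e+00,
        1.18903007e-02, -5.64943139e-05]), 'tcp_pos': array([ 0.17272928, -0.65246296,  0.22650154]), 'eef_rot': array([ 1.79993010e+02, -1.14351908e-04, -1.65173158e+02]), 'contact_force': array([-0.34841407, -0.79526451, -1.26234945]), 'moment': array([ 0.01845921, -0.06492   ,  0.02394426]), 'gripper_force': 0.0, 'gripper_width': 0.08754626598276437}
side plunger_top 0.87 [271. 206. 291. 227.] [283. 216.] [0.478 0.068 0.14 ]
side plunger_top 0.61 [114. 214. 137. 238.] [126. 227.] [0.66  0.278 0.14 ]
side plunger_top 0.46 [268. 122. 286. 138.] [276. 130.] [ 0.676 -0.143  0.14 ]
side indicator 0.5 [239. 252. 249. 258.] [243. 253.] [0.497 0.152 0.095]
scene plunger_top 0.74 [344. 180. 358. 194.] [350. 188.] [0.666 0.274 0.14 ]
scene plunger_top 0.66 [162. 206. 180. 224.] [172. 215.] [ 0.685 -0.146  0.14 ]
scene plunger_top 0.6 [242. 155. 253. 166.] [250. 159.] [0.49  0.064 0.14 ]
```

View pics/w1.png

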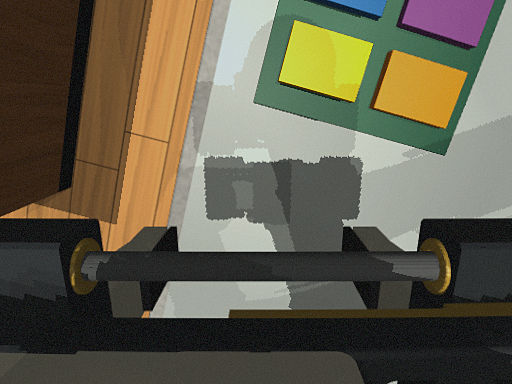

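The moves were refused, so the arm is still at the start; the wrist view shows only the game board. The rows probably need every key, so I'll include them all.

Emit:
drive_tool([
  {"hand":1,"tx":0.45,"ty":0.42,"tz":0.08,"turn":0},
  {"hand":1,"tx":0.45,"ty":0.42,"tz":0.08,"turn":0},
  {"hand":1,"tx":0.45,"ty":0.42,"tz":0.08,"turn":0},
  {"hand":1,"tx":0.45,"ty":0.42,"tz":0.08,"turn":0},
  {"hand":1,"tx":0.45,"ty":0.42,"tz":0.08,"turn":0},
  {"hand":1,"tx":0.45,"ty":0.42,"tz":0.08,"turn":0},
  {"hand":1,"tx":0.45,"ty":0.42,"tz":0.08,"turn":0},
  {"hand":1,"tx":0.45,"ty":0.42,"tz":0.08,"turn":0},
  {"hand":1,"tx":0.45,"ty":0.42,"tz":0.08,"turn":0},
  {"hand":1,"tx":0.45,"ty":0.42,"tz":0.08,"turn":0},
], grip_force=20)

```text
time_s: 1.95
tcp_pos: [0.4431, -0.4001, 0.2746]
eef_rot: [-180.0, 0.0, -165.1]
contact_force: [0.1, -0.7, 0.5]
gripper_width: 0.0132
gripper_force: 0.0
```

Emit:
drive_tool([
  {"hand":1,"tx":0.06,"ty":0.77,"tz":0,"turn":0},
  {"hand":1,"tx":0.06,"ty":0.77,"tz":0,"turn":0},
  {"hand":1,"tx":0.06,"ty":0.77,"tz":0,"turn":0},
  {"hand":1,"tx":0.06,"ty":0.77,"tz":0,"turn":0},
  {"hand":1,"tx":0.06,"ty":0.77,"tz":0,"turn":0},
  {"hand":1,"tx":0.06,"ty":0.77,"tz":0,"turn":0},
  {"hand":1,"tx":0.06,"ty":0.77,"tz":0,"turn":0},
  {"hand":1,"tx":0.06,"ty":0.77,"tz":0,"turn":0},
  {"hand":1,"tx":0.06,"ty":0.77,"tz":0,"turn":0},
  {"hand":1,"tx":0.06,"ty":0.77,"tz":0,"turn":0},
])

```text
time_s: 2.95
tcp_pos: [0.4789, 0.0641, 0.2745]
eef_rot: [180.0, 0.0, -165.1]
contact_force: [-0.1, -0.4, -0.2]
gripper_width: 0.0005
gripper_force: 0.0
```

```bash
cat > look.py <<'E'
import sys
from h import *
s,c=wrist();save(c,sys.argv[1]+'.png');print(s['time_s'],s['tcp_pos'].round(4),s['eef_rot'].round(1),s['contact_force'].round(1))
for l in ['plunger_top','indicator']:
    for t in r.trace(l,'wrist')[:3]:
        m=np.argwhere(t['pixels']).mean(0)[::-1]
        print(l,round(t['score'],2),np.round(t['extent']),np.round(m),ray(c,*m,.142 if l=='plunger_top' else .095).round(3))
E
python3 look.py w2
```

```text
2.95 [0.4789 0.0641 0.2745] [ 180.     0.  -165.1] [-0.1 -0.4 -0.2]
plunger_top 0.87 [237. 164. 281. 211.] [261. 187.] [0.479 0.064 0.142]
plunger_top 0.83 [ 16. 293.  44. 316.] [ 30. 304.] [ 0.665 -0.139  0.142]
plunger_top 0.49 [392. 381. 422. 384.] [405. 382.] [0.657 0.282 0.142]
indicator 0.62 [329. 207. 341. 217.] [335. 212.] [0.496 0.154 0.095]
```

View pics/w2.png

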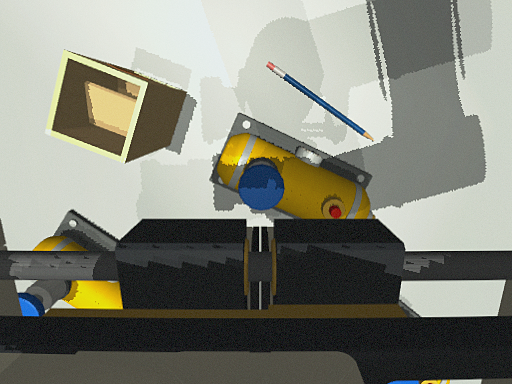

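The cap is directly below the TCP at wrist px (261,187), the pin is at (335,212), 90 mm away, and the tower and pencil are clear. Descending onto the cap and making a first stroke.

Emit:
drive_tool([
  {"hand":1,"tx":0,"ty":0,"tz":-0.07,"turn":0},
  {"hand":1,"tx":0,"ty":0,"tz":-0.14,"turn":0},
  {"hand":1,"tx":0,"ty":0,"tz":-0.19,"turn":0},
  {"hand":1,"tx":0,"ty":0,"tz":-0.205,"turn":0},
  {"hand":1,"tx":0,"ty":0,"tz":-0.215,"turn":0},
  {"hand":1,"tx":0,"ty":0,"tz":-0.225,"turn":0},
  {"hand":1,"tx":0,"ty":0,"tz":-0.235,"turn":0},
  {"hand":1,"tx":0,"ty":0,"tz":-0.238,"turn":0},
  {"hand":1,"tx":0,"ty":0,"tz":-0.238,"turn":0},
  {"hand":1,"tx":0,"ty":0,"tz":-0.238,"turn":0},
])

```text
time_s: 4.1
tcp_pos: [0.4791, 0.0602, 0.1339]
eef_rot: [-179.9, 0.0, -165.2]
contact_force: [-4.1, -3.9, 9.1]
gripper_width: 0.0002
gripper_force: 4.3
```

Emit:
drive_tool([
  {"hand":1,"tx":0,"ty":0,"tz":-0.005,"turn":0},
  {"hand":1,"tx":0,"ty":0,"tz":-0.007,"turn":0},
  {"hand":1,"tx":0,"ty":0,"tz":-0.007,"turn":0},
])

```text
time_s: 4.4
tcp_pos: [0.4792, 0.0602, 0.1311]
eef_rot: [-179.9, 0.1, -165.1]
contact_force: [-10.4, -4.8, 23.1]
gripper_width: 0.0005
gripper_force: 11.5
```

It's on the stop. Releasing fully.

Emit:
drive_tool([
  {"hand":1,"tx":0,"ty":0,"tz":0.015,"turn":0},
  {"hand":1,"tx":0,"ty":0,"tz":0.03,"turn":0},
  {"hand":1,"tx":0,"ty":0,"tz":0.045,"turn":0},
  {"hand":1,"tx":0,"ty":0.005,"tz":0.06,"turn":0},
  {"hand":1,"tx":0,"ty":0.005,"tz":0.06,"turn":0},
  {"hand":1,"tx":0,"ty":0.005,"tz":0.06,"turn":0},
])

```text
time_s: 5.0
tcp_pos: [0.4788, 0.0648, 0.1637]
eef_rot: [180.0, 0.0, -165.2]
contact_force: [-0.0, -0.1, -0.6]
gripper_width: 0.0006
gripper_force: 0.0
```

```bash
python3 look.py w3
python3 - <<'E'
from h import *
c=r.capture('side');save(c,'s3.png')
f=cv2.imread('pics/s3.png')[170:320,190:350];w=cv2.imread('pics/w3.png')
cv2.imwrite('pics/c3.png',np.hstack([cv2.resize(f,(400,375),interpolation=cv2.INTER_CUBIC),cv2.resize(w,(400,375))]))
E
```

```text
5.0 [0.4788 0.0648 0.1637] [ 180.     0.  -165.2] [-0.  -0.1 -0.6]
plunger_top 0.96 [226. 195. 294. 232.] [260. 211.] [0.467 0.061 0.142]
```

View pics/c3.png

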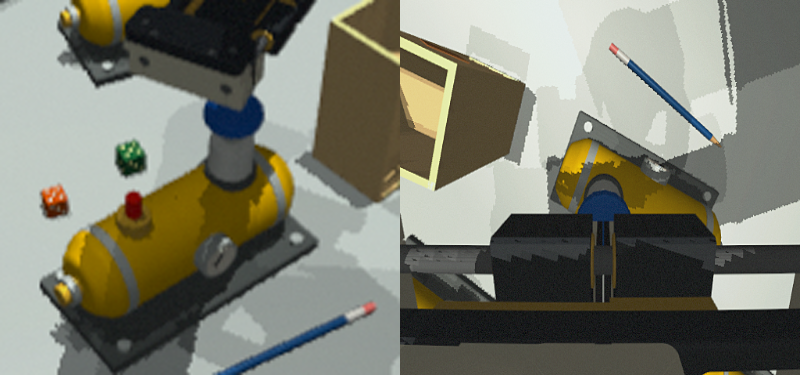

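The pin has risen and the cap is back up (contact point is good; dice, tower and pencil untouched). More strokes, one per call.

Emit:
drive_tool([
  {"hand":1,"tx":0,"ty":0,"tz":-0.025,"turn":0},
  {"hand":1,"tx":0,"ty":0,"tz":-0.045,"turn":0},
  {"hand":1,"tx":0,"ty":0,"tz":-0.06,"turn":0},
  {"hand":1,"tx":0,"ty":0,"tz":-0.062,"turn":0},
  {"hand":1,"tx":0,"ty":0,"tz":-0.062,"turn":0},
])

```text
time_s: 5.7
tcp_pos: [0.4796, 0.0647, 0.1309]
eef_rot: [-179.9, 0.2, -165.0]
contact_force: [-19.9, 1.9, 50.1]
gripper_width: 0.0004
gripper_force: 25.4
```

Emit:
drive_tool([
  {"hand":1,"tx":0,"ty":0,"tz":0.02,"turn":0},
  {"hand":1,"tx":0,"ty":0,"tz":0.04,"turn":0},
  {"hand":1,"tx":0,"ty":0,"tz":0.062,"turn":0},
  {"hand":1,"tx":0,"ty":0,"tz":0.062,"turn":0},
  {"hand":1,"tx":0,"ty":0,"tz":0.062,"turn":0},
])

```text
time_s: 6.2
tcp_pos: [0.4784, 0.0644, 0.163]
eef_rot: [180.0, -0.0, -165.2]
contact_force: [0.1, -0.4, -1.0]
gripper_width: 0.0004
gripper_force: 0.0
```

Emit:
drive_tool([
  {"hand":1,"tx":0,"ty":0,"tz":-0.025,"turn":0},
  {"hand":1,"tx":0,"ty":0,"tz":-0.045,"turn":0},
  {"hand":1,"tx":0,"ty":0,"tz":-0.06,"turn":0},
  {"hand":1,"tx":0,"ty":0,"tz":-0.062,"turn":0},
  {"hand":1,"tx":0,"ty":0,"tz":-0.062,"turn":0},
])

```text
time_s: 6.7
tcp_pos: [0.4793, 0.0646, 0.1308]
eef_rot: [-179.9, 0.1, -165.0]
contact_force: [-22.3, 1.9, 56.4]
gripper_width: 0.0007
gripper_force: 28.4
```

Emit:
drive_tool([
  {"hand":1,"tx":0,"ty":0,"tz":0.02,"turn":0},
  {"hand":1,"tx":0,"ty":0,"tz":0.04,"turn":0},
  {"hand":1,"tx":0,"ty":0,"tz":0.062,"turn":0},
  {"hand":1,"tx":0,"ty":0,"tz":0.062,"turn":0},
  {"hand":1,"tx":0,"ty":0,"tz":0.062,"turn":0},
])

```text
time_s: 7.2
tcp_pos: [0.4783, 0.0643, 0.1627]
eef_rot: [180.0, -0.1, -165.2]
contact_force: [-0.6, 0.2, -0.2]
gripper_width: 0.0004
gripper_force: 0.0
```

```bash
cat > view.py <<'E'
import sys
from h import *
n=sys.argv[1];save(r.capture('side'),n+'s.png');save(r.capture('scene'),n+'c.png')
f=cv2.imread('pics/'+n+'s.png')[170:320,190:350];w=cv2.imread('pics/'+n+'c.png')[130:230,225:325]
cv2.imwrite('pics/'+n+'.png',np.hstack([cv2.resize(f,(400,375),interpolation=cv2.INTER_CUBIC),cv2.resize(w,(375,375),interpolation=cv2.INTER_CUBIC)]))
print(r.get_state()['time_s'])
E
python3 view.py v4
```

```text
7.3
```

View pics/v4.png

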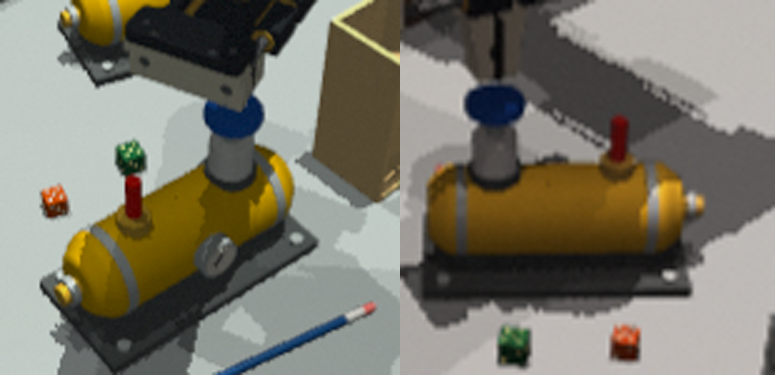

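The pin is well out but shows no green at its foot (left crop px ~(134,212)). Two more strokes, pressing less deep.

Emit:
drive_tool([
  {"hand":1,"tx":0,"ty":0,"tz":-0.025,"turn":0},
  {"hand":1,"tx":0,"ty":0,"tz":-0.045,"turn":0},
  {"hand":1,"tx":0,"ty":0,"tz":-0.055,"turn":0},
  {"hand":1,"tx":0,"ty":0,"tz":-0.057,"turn":0},
  {"hand":1,"tx":0,"ty":0,"tz":-0.057,"turn":0},
])

```text
time_s: 7.8
tcp_pos: [0.4792, 0.0646, 0.1311]
eef_rot: [-180.0, 0.1, -165.1]
contact_force: [-9.3, 1.1, 26.8]
gripper_width: 0.0008
gripper_force: 13.1
```

Emit:
drive_tool([
  {"hand":1,"tx":0,"ty":0,"tz":0.02,"turn":0},
  {"hand":1,"tx":0,"ty":0,"tz":0.04,"turn":0},
  {"hand":1,"tx":0,"ty":0,"tz":0.057,"turn":0},
  {"hand":1,"tx":0,"ty":0,"tz":0.057,"turn":0},
  {"hand":1,"tx":0,"ty":0,"tz":0.057,"turn":0},
])

```text
time_s: 8.3
tcp_pos: [0.4785, 0.0644, 0.1632]
eef_rot: [180.0, -0.0, -165.2]
contact_force: [-0.3, -0.2, 0.4]
gripper_width: 0.0006
gripper_force: 0.0
```

Emit:
drive_tool([
  {"hand":1,"tx":0,"ty":0,"tz":-0.025,"turn":0},
  {"hand":1,"tx":0,"ty":0,"tz":-0.045,"turn":0},
  {"hand":1,"tx":0,"ty":0,"tz":-0.055,"turn":0},
  {"hand":1,"tx":0,"ty":0,"tz":-0.057,"turn":0},
  {"hand":1,"tx":0,"ty":0,"tz":-0.057,"turn":0},
])

```text
time_s: 8.8
tcp_pos: [0.4792, 0.0646, 0.1311]
eef_rot: [-180.0, 0.1, -165.1]
contact_force: [-9.8, 1.0, 26.0]
gripper_width: 0.0005
gripper_force: 12.9
```

Emit:
drive_tool([
  {"hand":1,"tx":0,"ty":0,"tz":0.02,"turn":0},
  {"hand":1,"tx":0,"ty":0,"tz":0.04,"turn":0},
  {"hand":1,"tx":0,"ty":0,"tz":0.1,"turn":0},
  {"hand":1,"tx":0,"ty":0,"tz":0.15,"turn":0},
  {"hand":1,"tx":0,"ty":0,"tz":0.2,"turn":0},
  {"hand":1,"tx":0,"ty":0,"tz":0.2,"turn":0},
  {"hand":1,"tx":0,"ty":0,"tz":0.2,"turn":0},
])

```text
time_s: 9.5
tcp_pos: [0.4785, 0.0645, 0.2492]
eef_rot: [180.0, 0.0, -165.2]
contact_force: [0.1, 0.3, -0.3]
gripper_width: 0.0006
gripper_force: 0.0
```

```bash
python3 view.py v5
```

```text
9.6
```

View pics/v5.png

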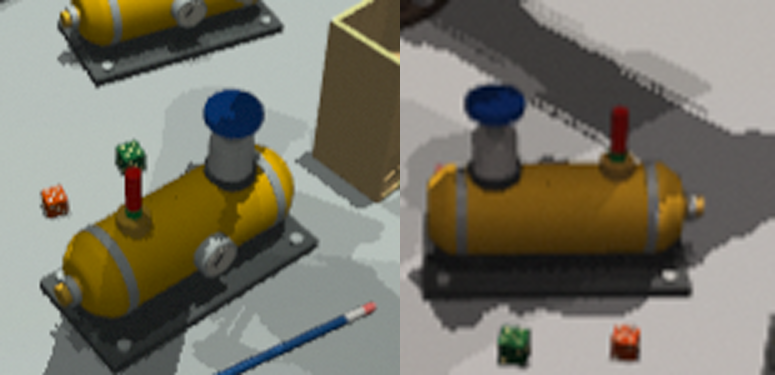

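The green band now shows at the foot of the pin (left crop ~(134,215), right crop ~(618,158)). One more harmless stroke to be sure it's fully out.

Emit:
drive_tool([
  {"hand":1,"tx":0,"ty":0,"tz":-0.07,"turn":0},
  {"hand":1,"tx":0,"ty":0,"tz":-0.13,"turn":0},
  {"hand":1,"tx":0,"ty":0,"tz":-0.165,"turn":0},
  {"hand":1,"tx":0,"ty":0,"tz":-0.185,"turn":0},
  {"hand":1,"tx":0,"ty":0,"tz":-0.198,"turn":0},
  {"hand":1,"tx":0,"ty":0,"tz":-0.2,"turn":0},
  {"hand":1,"tx":0,"ty":0,"tz":-0.2,"turn":0},
])

```text
time_s: 10.3
tcp_pos: [0.4767, 0.0635, 0.1311]
eef_rot: [-179.9, -0.2, -165.1]
contact_force: [-18.9, -0.7, 32.3]
gripper_width: 0.0006
gripper_force: 16.0
```

Emit:
drive_tool([
  {"hand":1,"tx":0,"ty":0,"tz":0.02,"turn":0},
  {"hand":1,"tx":0,"ty":0,"tz":0.04,"turn":0},
  {"hand":1,"tx":0,"ty":0,"tz":0.1,"turn":0},
  {"hand":1,"tx":0,"ty":0,"tz":0.15,"turn":0},
  {"hand":1,"tx":0,"ty":0,"tz":0.2,"turn":0},
  {"hand":1,"tx":0,"ty":0,"tz":0.2,"turn":0},
  {"hand":1,"tx":0,"ty":0,"tz":0.2,"turn":0},
])

```text
time_s: 11.0
tcp_pos: [0.4789, 0.0647, 0.2498]
eef_rot: [180.0, 0.1, -165.2]
contact_force: [0.2, 0.1, -0.9]
gripper_width: 0.0005
gripper_force: 0.0
```

```bash
python3 view.py v6
python3 - <<'E'
import cv2,numpy as np
for k in 'sc':
    for v in ['v4','v5','v6']:
        f=cv2.imread(f'pics/{v}{k}.png');g=f[222:262,230:258] if k=='s' else f[150:178,270:296]
        h=cv2.cvtColor(g,cv2.COLOR_BGR2HSV).astype(int)
        red=((h[...,0]<6)|(h[...,0]>174))&(h[...,1]>170)&(h[...,2]>60)
        gr=(h[...,0]>40)&(h[...,0]<85)&(h[...,1]>120)
        print(k,v,[(np.argwhere(m)[:,0].min(),np.argwhere(m)[:,0].max(),m.sum()) if m.any() else 0 for m in (red,gr)])
E
```

```text
11.1
s v4 [(np.int64(18), np.int64(34), np.int64(86)), (np.int64(6), np.int64(17), np.int64(64))]
s v5 [(np.int64(15), np.int64(31), np.int64(94)), (np.int64(5), np.int64(35), np.int64(66))]
s v6 [(np.int64(15), np.int64(31), np.int64(94)), (np.int64(6), np.int64(35), np.int64(67))]
c v4 [(np.int64(11), np.int64(22), np.int64(40)), 0]
c v5 [(np.int64(9), np.int64(19), np.int64(39)), (np.int64(21), np.int64(22), np.int64(8))]
c v6 [(np.int64(9), np.int64(19), np.int64(39)), (np.int64(21), np.int64(22), np.int64(8))]
```

View pics/v6.png

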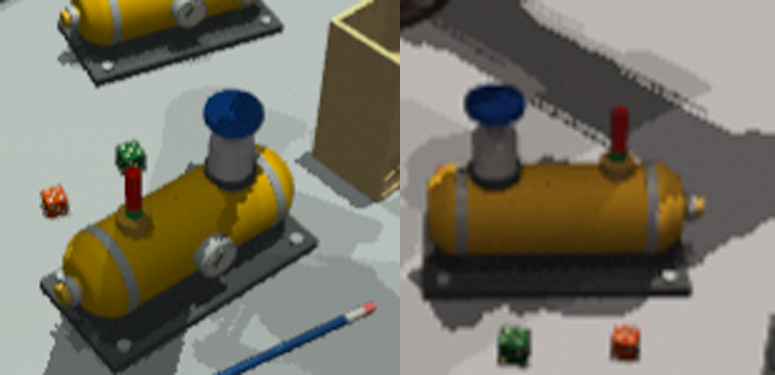

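The last stroke changed nothing: the red rows match to the pixel in both views. The pin is fully out with its green band clear of the gland, and the cap is up.

```bash
python3 -c "
from plant import r
print(r.close_job())"
```

```text
the job is handed in; nothing more can be done
None
```

The tank is charged and the job is handed in: after six full strokes the pin is fully out with its green band showing, the cap is up, and nothing else looked disturbed in the pictures.

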